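# Locate a drilling template on the jig pin

### The arm

A 6-joint arm with a two-finger parallel gripper is mounted at the origin on the work surface; the furniture and walls round the work are solid. World frame = base frame: x ahead of the robot, y to its left, z up, the work surface at z = 0. Lengths are in mm, angles in rad, forces in N, time in s.
With the tool pointing down it reaches from about 250 to 800 mm from the base axis. Payload 8.5 kg.
Tool frame: the origin (TCP) lies between the finger pads; the fingertips stand 17 mm ahead of it and the grasp point (between the pads) lies 2 mm behind it; z points along the fingers, y is the line along which they close (so a half turn about z gives the same grasp; the last joint's range is limited). The gripper opens to 85 mm and grips with 20 to 120 N. Pads are 22 mm wide; open, the fingers measure 114 mm over their backs; the gripper's body (76 mm by 85 mm) begins 54 mm behind the grasp point. The pads swing forward as they close: fully open they stand 13 mm farther back than shut.
Start: joints at [-1.195, 0.238, -0.013, 1.319, 0, 1.571], TCP at [192.667, -488.324, 248.276] pointing down, gripper open.
Joint ranges: [-2.66, 2.66], [-1.03, 1.9], [-1.14, 1.46], [-1.82, 2.27], [-1.45, 1.34], [-3.14, 3.14]. Speed limits (rad/s): [2.22, 2.22, 2.79, 3.14, 3.14, 3.14].

### API

Orientations are given as a 3x3 rotation matrix whose columns are the frame's x, y, z axes.
In Python, from plant import r, optics gives the robot as it stands. The module is installed in compiled form; this text tells all that it offers.
- The arm moves only by the shell command python3 -m handwheel 'ROWS' [OPENING] [FORCE]. ROWS is JSON, a list of rows, each a list of 2 entries, a list of its own where there are three numbers: the shift along the tool's x, y, z in cm, then the turn, a rotation vector about the tool's x, y, z in rad. A call has 1 to 5 rows; each row shifts and turns the commanded pose from where the row before left it, along the tool's axes as they then stand; what a row does not reach is not made up. A row lasts 1/8 s, in which the tool goes at most 62.5 mm and 10.7 degrees, less where a joint would pass 70% of its speed; a pose out of reach is approached as far as the arm can. A call is refused whole if a number of a shift passes 6.25 or a number of a turn 0.188, either way. A call with a gripper value outside its range is refused whole. OPENING is the opening in per cent of the stroke, from 0 (shut) to 100 (fully open), set as the call begins (- or left out, the last holds). The fingers move at their own pace and stop on an object; FORCE is the grip in N (left out, the last holds). Time passes only in rows, so rows that do not move let the fingers close. It gives the time, the measured TCP pose, the force, the opening and the grip force at its end, in the units of the state.
- r.read_state(): the state, without advancing time (a new reading comes with each control period).
- optics.capture(name): name is "scene" or "top"; returns the picture (420x560x3 uint8, red, green, blue); there is no depth.
- optics.get_calibration(name): a dict with "K" (3x3 intrinsics, pixels), "world_to_cam" (4x4, takes a point from world to camera coordinates). Camera axes: x right, y down, z forward; pixel columns grow to the right and rows downward; lengths in mm; the calibration is good to about 2 mm. A picture is of the moment at which its call begins. get_calibration takes no time and is no camera call.
- r.hand_in(): hands the job in; it is judged then, once.
The state is a dict: "time": time; "joints": joint angles; "joint_vel": joint speeds; "effort": joint torques, N m; "tcp_pos": TCP position; "tool_rot": TCP orientation; "ft_force": force on the tool from outside, world axes, zero at the start; "moment": the same for the moment, N m; "width": finger opening in mm; "gripper_force": force on a finger pad.
Only numpy, scipy, OpenCV 4.12 (cv2) and the standard library are available. Lean on these libraries where they do the work, as an engineer would, in place of code of your own. Each camera call takes 0.05 s, during which the arm holds its last target. There are 200 camera calls.

### The job

Pick up the aluminium drilling template by its wooden grip and lay it on the jig board with its long edge along the fence, resting lightly on the steel locating pin. Nudge it along the fence, gently and without forcing, until its large hole drops over the pin; leave it fully down, flat on the board, square to the fence and released. Leave the glue bottle, tape measure and sanding block where they stand.

Things in the scene. Friction and masses are not known exactly. Their poses are not given: they have to be found in the camera images.
- template: Drilling template, loose, 0.2 to 0.45 kg: flat aluminium plate 60 (its x) by 180 (its y) by 10 mm, a wooden grip and one large locating hole in it. Origin: centre of the plate's underside, z up. The small dark drill bushings beyond the grip are marks, not holes. It may lie on the jig either way round; with the hole on the pin and the long edge parallel to the fence, a gap of 1 mm to the fence is left.
- template_grip (a point): Centre of the template's grip: dark hardwood block 16 mm thick (template y), 44 mm long (x), from 10 to 46 mm above the plate's underside, to be pinched from above across the 16 mm. The point lies 28 mm above the underside, at template x = 0, y = +5 mm.
- template_hole (a point): Centre of the template's round locating hole, 15 mm diameter, right through, taken at the plate's underside: template x = 0, y = -35 mm (55 mm from the near short edge, 30 mm from both long edges, 40 mm from the grip's centre). Moves with the template.
- jig: Jig board, fixed to the bench: plywood 130 (its x) by 280 (its y) by 18 mm, origin at the centre of its underside, z up. A wooden fence stands along its whole +x (far) edge, inner face at x = +41 mm, rising 26 mm above the board. They are damaged by more than 35 N between template and jig (pin or fence) before it is down, or 80 N at any time.
- jig_track (a point): Middle of the aluminium track let flush into the board's top (jig x = +10, y = 0, z = 18 mm), 76 mm long along jig y. It holds a locked, immovable steel locating pin, 12 mm diameter, 12.5 mm tall above the board, top rim chamfered 1 mm. The pin's axis is on the track line, but anywhere from 24 mm to one side to 24 mm to the other of this point: not measured.
- glue_bottle: Bystander: the glue bottle, loose, standing on the bench beyond the jig; 65 mm across, 212 mm tall; origin at the centre of its underside.
- tape_measure: Bystander: the tape measure, loose, standing on the bench beyond the jig; 37 by 77 mm, 62 mm tall; origin at the centre of its underside.
- sanding_block: Bystander: the sanding block, loose, standing on the bench beyond the jig; 60 by 103 mm, 34 mm tall; origin at the centre of its underside.

How it is judged:
By the outcome, as a careful person would: the job done as asked, in the order asked, and still so for the second after the job is handed in, with the robot touching nothing.
It also fails if it takes over 72 s, if anything falls off the work surface, if the arm or the gripper's body presses on something with over 40 N, if the wrist force passes 120 N, or if a joint passes its speed limit or range.

## Working session

There is one attempt and no reset: what is moved stays moved. The work goes in short steps, Python scripts to look and compute and a shell command to move; the robot and the scene stay as the last step left them, time stands still between calls to the robot, and variables do not carry over. Pictures are saved under pics/ and viewed, at most 10 in all, crops included, and the job is handed in when it is done.

```bash
mkdir -p pics
python3 - <<'E'
from plant import r, optics
import cv2
for n in("scene","top"):
    im=optics.capture(n); cv2.imwrite(f"pics/{n}0.png",cv2.resize(im[:,:,::-1],(800,600),interpolation=cv2.INTER_CUBIC))
    c=optics.get_calibration(n); print(n,c["K"].tolist(),c["world_to_cam"].round(4).tolist())
s=r.read_state();print(s)
E
```

```text
scene [[427.0360385423394, 0.0, 280.6536996189732], [0.0, 427.0360385423394, 209.2180081900651], [0.0, 0.0, 1.0]] [[0.8175, -0.5756, -0.0196, -470.5357], [-0.4044, -0.5494, -0.7312, 343.3754], [0.4101, 0.6056, -0.6819, 610.3889], [0.0, 0.0, 0.0, 1.0]]
top [[438.8791760040503, 0.0, 278.7172876917099], [0.0, 438.8791760040503, 209.81130984721662], [0.0, 0.0, 1.0]] [[-0.0145, -0.9999, -0.0028, 94.8382], [-0.99, 0.0147, -0.1404, 642.6402], [0.1404, 0.0008, -0.9901, 834.8735], [0.0, 0.0, 0.0, 1.0]]
{'time': 0.1, 'joints': array([-1.19504025e+00,  2.38687547e-01, -1.42102728e-02,  1.31920333e+00,
        2.40123012e-05,  1.57081704e+00]), 'joint_vel': array([ 9.47097917e-05, -7.19275473e-04,  2.96443022e-03,  2.43915711e-03,
       -1.72842343e-05, -5.11810557e-04]), 'effort': array([ 8.17966466e-04, -5.39721930e+01,  3.46997058e+01,  1.34566976e-02,
       -2.33073916e-05, -2.44866015e-05]), 'tcp_pos': array([ 192.5309975 , -488.01897867,  247.74364283]), 'tool_rot': array([[ 9.30238038e-01,  3.66956379e-01, -4.56501928e-04],
       [ 3.66956662e-01, -9.30237235e-01,  1.22259857e-03],
       [ 2.39852528e-05, -1.30482412e-03, -9.99999148e-01]]), 'ft_force': array([-0.50767357,  0.77478385,  0.2501248 ]), 'moment': array([-0.02181527,  0.00686963,  0.006568  ]), 'gripper_force': 0.0, 'width': 85.33701435603999}
```

View pics/top0.png

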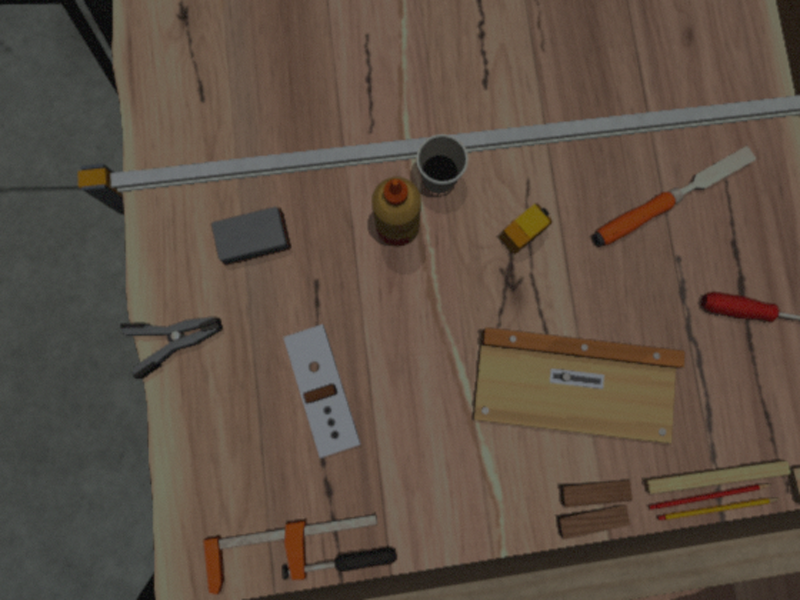

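View pics/scene0.png

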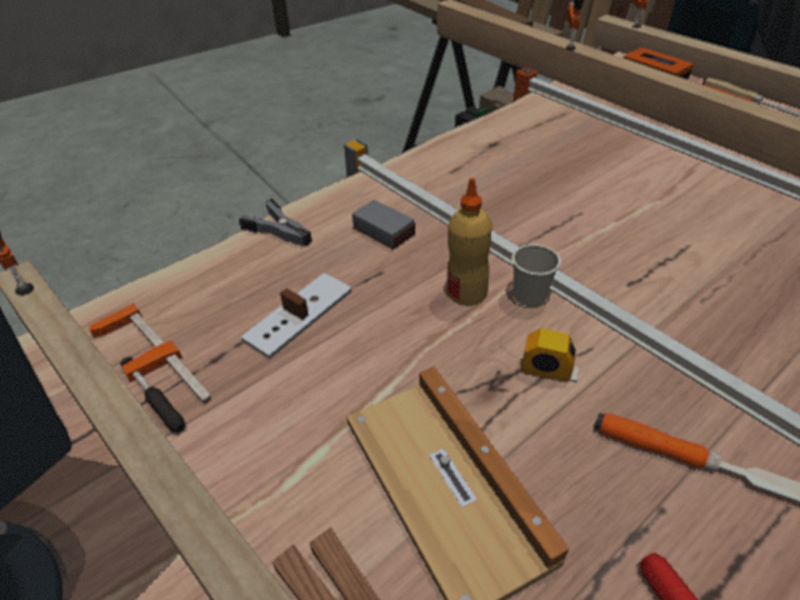

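The top view shows the template near (322,390), with its hole at (314,366) and grip at (320,393). The jig is near (578,385), with the pin at about (566,377) in the track. I'll enlarge both.

Run:
```python
from plant import r, optics
import cv2, numpy as np
im=optics.capture("top")[:,:,::-1]
a=im[222:322,192:257]; b=im[225:315,325:485]
A=cv2.resize(a,None,fx=6,fy=6,interpolation=cv2.INTER_CUBIC)   # 390x600
B=cv2.resize(b,None,fx=5,fy=5,interpolation=cv2.INTER_CUBIC)   # 800x450
cv2.imwrite("pics/tA.png",cv2.convertScaleAbs(A,alpha=1.5));cv2.imwrite("pics/tB.png",cv2.convertScaleAbs(B,alpha=1.7))
```

```text
(no output)
```

View pics/tA.png

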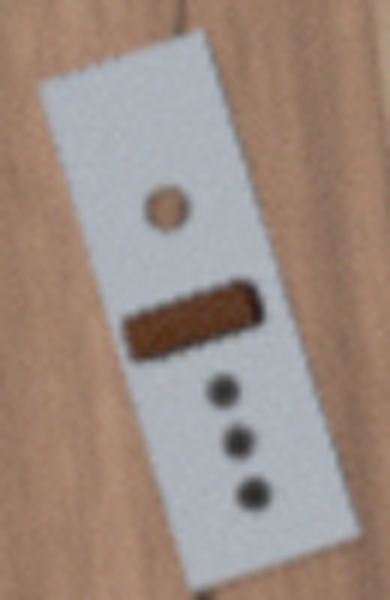

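View pics/tB.png

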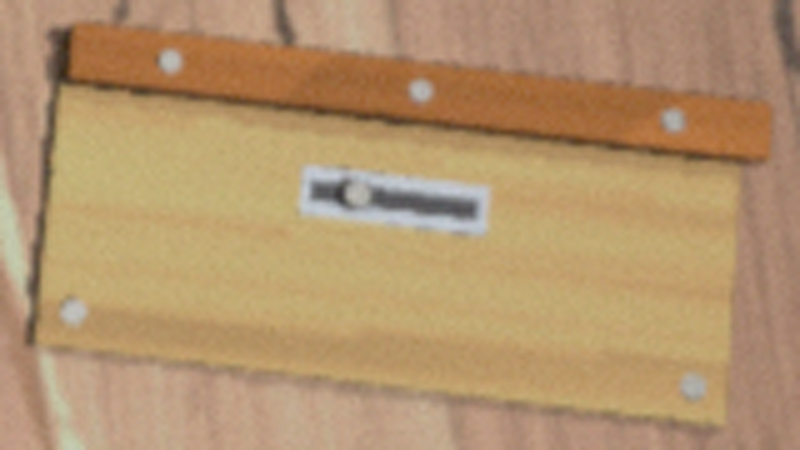

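Template crop:
- Corners: (40,84), (205,30), (360,535), (193,590)
- Hole: (167,208)

Jig crop:
- Track corners: (303,167), (489,187), (485,234), (300,213)
- Pin top: (358,193)
- Near board corners: (37,345), (724,424)
- Fence inner top edge: (68,80) to (768,160)

```bash
cat > h.py <<'E'
from plant import r, optics
import numpy as np
def ray(name,uv,z):
    c=optics.get_calibration(name);K=c["K"];T=c["world_to_cam"];R=T[:3,:3];t=T[:3,3]
    uv=np.atleast_2d(uv);d=np.c_[uv,np.ones(len(uv))]@np.linalg.inv(K).T@R; o=-R.T@t
    return o+d*((z-o[2])/d[:,2])[:,None]
def proj(name,P):
    c=optics.get_calibration(name);T=c["world_to_cam"];q=(np.atleast_2d(P)@T[:3,:3].T+T[:3,3])@c["K"].T
    return q[:,:2]/q[:,2:]
def crop(p,f,x0,y0): return (np.array(p,float)+.5)/f-.5+[x0,y0]
E
python3 - <<'E'
from h import *
np.set_printoptions(suppress=True,precision=2)
A=ray("top",crop([(40,84),(205,30),(360,535),(193,590)],6,192,222),10)
print("tmpl",A,A.mean(0)); h=ray("top",crop([(167,208)],6,192,222),5);print("hole",h)
print("sides",[np.linalg.norm(A[i]-A[i-1]) for i in range(4)])
for a,b in((1,2),(0,3)):
    d=A[a]-A[b];print("yaw of -y dir",np.degrees(np.arctan2(d[1],d[0])))
C=lambda p,z:ray("top",crop(p,5,325,225),z)
t=C([(303,167),(489,187),(485,234),(300,213)],18);print("track",t,t.mean(0))
print("pin",C([(358,193)],30.5))
print("near",C([(37,345),(724,424)],18)); f=C([(68,80),(768,160)],44);print("fence",f, f.mean(0))
for q in(f,C([(37,345),(724,424)],18),C([(72,24),(772,102)],44)):
    d=q[0]-q[1];print(np.degrees(np.arctan2(d[1],d[0])),np.linalg.norm(d))
E
```

```text
tmpl [[597.56 252.85  10.  ]
 [615.45 195.93  10.  ]
 [443.7  143.26  10.  ]
 [426.42 199.49  10.  ]] [520.78 197.88  10.  ]
hole [[554.51 209.49   5.  ]]
sides [np.float64(179.26853053366148), np.float64(59.67289943196459), np.float64(179.64357487750763), np.float64(58.82966753769361)]
yaw of -y dir 17.047553615143066
yaw of -y dir 17.316607484785607
track [[ 545.55 -129.93   18.  ]
 [ 536.37 -205.1    18.  ]
 [ 517.48 -202.34   18.  ]
 [ 527.   -127.81   18.  ]] [ 531.6  -166.29   18.  ]
pin [[ 534.52 -148.47   30.5 ]]
near [[ 475.85  -19.41   18.  ]
 [ 440.81 -293.41   18.  ]]
fence [[ 580.58  -31.99   44.  ]
 [ 544.89 -307.55   44.  ]] [ 562.73 -169.77   44.  ]
82.62191617003941 277.85977325483566
82.7113218050344 276.2327223273978
82.75722893760258 278.8150009644011
```

Pin at jig y ≈ +18. The grip is at about (516,197), with the hole direction at yaw 17.2°. I'll grip with tool y at 17.2° and place with it at 82.7°, so the hole end faces +jig y. Now moving above the grip.

```bash
m="python3 -m handwheel"
$m '[[[4.25,-4,0],[0,0,0]],[[4.25,-4,0],[0,0,0]],[[4.25,-4,0],[0,0,0]],[[4.25,-4,0],[0,0,0]],[[4.25,-4,0],[0,0,0]]]' 70 30 
$m '[[[4.25,-4,0],[0,0,0]],[[4.25,-4,0],[0,0,0]],[[4.25,-4,0],[0,0,0]],[[4.25,-4,0],[0,0,0]],[[4.25,-4,0],[0,0,0]]]' >/dev/null
$m '[[[4.25,-4,0],[0,0,0]],[[4.25,-4,0],[0,0,0]],[[4.25,-4,0],[0,0,0]],[[0,0,0],[0,0,-0.185]],[[0,0,0],[0,0,-0.185]]]' >/dev/null
$m '[[[0,0,0],[0,0,-0.185]],[[0,0,0],[0,0,-0.185]],[[0,0,0],[0,0,-0.185]],[[0,0,0],[0,0,-0.185]],[[0,0,0],[0,0,-0.185]]]'  >/dev/null
$m '[[[0,0,0],[0,0,-0.185]],[[0,0,0],[0,0,0]],[[0,0,0],[0,0,0]]]'
cat >> h.py <<'E'
def go(pos,yaw):  # tool-frame shift (cm) and turn to reach pos with tool y at yaw deg, pointing down
    from scipy.spatial.transform import Rotation as Ro
    s=r.read_state();R=s["tool_rot"];y=np.radians(yaw)
    Y=np.array([np.cos(y),np.sin(y),0]);Z=np.array([0,0,-1.]);T=np.c_[np.cross(Y,Z),Y,Z]
    np.set_printoptions(suppress=True,precision=3)
    print("t",s["time"],"tcp",s["tcp_pos"],"yaw",np.degrees(np.arctan2(R[1,1],R[0,1])),"j",s["joints"])
    print("F",s["ft_force"],"w",s["width"],"g",s["gripper_force"])
    print("shift cm",R.T@(np.array(pos)-s["tcp_pos"])/10,"turn",Ro.from_matrix(R.T@T).as_rotvec())
E
python3 -c "
from h import *
go([516.1,197,60],17.2)"
```

```text
time: 0.78
tcp_pos: [317.3, -222.6, 248.3]
tool_rot: [[0.93, 0.367, 0.0], [0.367, -0.93, -0.0], [0.0, 0.0, -1.0]]
ft_force: [0.5, -0.5, 0.2]
width: 60.2
gripper_force: 0.0
time: 3.02
tcp_pos: [515.7, 198.1, 248.2]
tool_rot: [[-0.277, 0.961, -0.0], [0.961, 0.277, -0.0], [0.0, -0.0, -1.0]]
ft_force: [0.3, -0.1, 0.1]
width: 59.6
gripper_force: 0.0
t 3.025 tcp [515.709 198.142 248.186] yaw 16.09451262528176 j [0.367 0.286 0.052 1.337 0.    1.657]
F [ 0.323 -0.089  0.092] w 59.590371530833295 g 0.0
shift cm [-0.122  0.012 18.819] turn [-0.    -0.    -0.019]
```

```bash
m="python3 -m handwheel"
$m '[[[-0.12,0,5],[0,0,-0.019]],[[0,0,5],[0,0,0]],[[0,0,5],[0,0,0]],[[0,0,4],[0,0,0]],[[0,0,2.6],[0,0,0]]]' >/dev/null
$m '[[[0,0,0],[0,0,0]],[[0,0,0],[0,0,0]]]' 
$m '[[[0,0,0],[0,0,0]],[[0,0,0],[0,0,0]],[[0,0,0],[0,0,0]],[[0,0,0],[0,0,0]],[[0,0,0],[0,0,0]]]' 0 40
$m '[[[0,0,-1],[0,0,0]],[[0,0,-2],[0,0,0]],[[0,0,-3],[0,0,0]],[[0,0,-2],[0,0,0]],[[0,0,0],[0,0,0]]]'
python3 - <<'E'
from h import *
import cv2
im=optics.capture("top")[:,:,::-1]
cv2.imwrite("pics/g1.png",cv2.resize(im[190:330,140:300],(640,560),interpolation=cv2.INTER_CUBIC))
go([516.1,197,60],17.2)
E
```

```text
time: 3.9
tcp_pos: [516.7, 197.3, 33.3]
tool_rot: [[-0.298, 0.955, 0.001], [0.955, 0.298, 0.0], [0.0, 0.001, -1.0]]
ft_force: [-0.2, 0.3, -0.1]
width: 59.9
gripper_force: 0.0
time: 4.53
tcp_pos: [516.5, 197.2, 33.2]
tool_rot: [[-0.299, 0.954, 0.001], [0.954, 0.299, 0.001], [0.0, 0.001, -1.0]]
ft_force: [-0.7, -0.0, 5.1]
width: 15.2
gripper_force: 40.6
time: 5.15
tcp_pos: [517.0, 197.4, 114.0]
tool_rot: [[-0.299, 0.954, 0.003], [0.954, 0.299, 0.001], [0.0, 0.003, -1.0]]
ft_force: [0.9, -0.4, -3.9]
width: 15.5
gripper_force: 39.4
t 5.2 tcp [516.324 197.082 112.764] yaw 17.413467504291074 j [ 0.365  0.363 -0.196  1.011  0.     1.631]
F [-0.501 -0.51  -3.399] w 15.210037375994444 g 39.34871971607208
shift cm [-0.002 -0.03   5.276] turn [ 0.001 -0.     0.004]
```

View pics/g1.png

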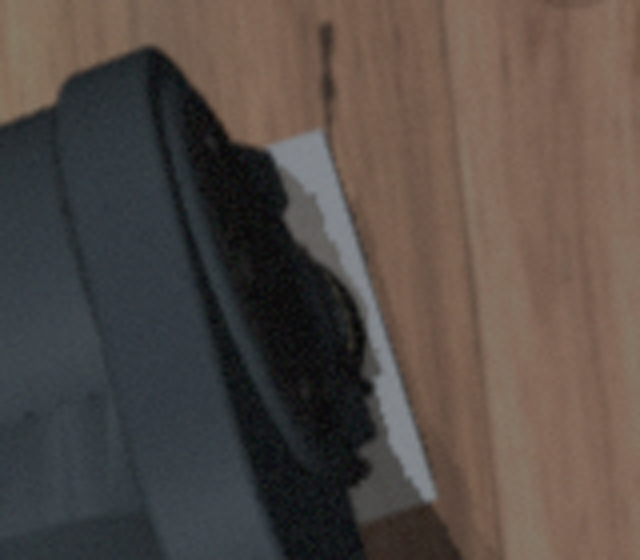

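The template is lifted level in the grip. Its visible edge runs from (322,130) to (435,497). Next I'll carry it over the jig with the hole about 16 mm past the pin and 3 mm extra clearance to the fence.

```bash
m="python3 -m handwheel"
python3 - <<'E'
from h import *
e=ray("top",crop([(322,130),(435,497)],4,140,190),89.5)[:,:2];d=e[0]-e[1];d/=np.linalg.norm(d)
print("edge yaw",np.degrees(np.arctan2(d[1],d[0])),"perp dist",[float(np.cross(d,np.array([516.4,197.2])-p)) for p in e],"along",(e-[516.4,197.2])@d)
E
$m '[[[-2.5,-0.7,0],[0,0,0]],[[-5,-1.4,0],[0,0,-0.1]],[[-5,-1.4,0],[0,0,0.1]],[[-5,-1.4,0],[0,0,0]],[[-5,-1.4,0],[0,0,0]]]' - 60 >/dev/null
$m '[[[-5,-1.4,0],[0,0,0]],[[-5,-1.4,0],[0,0,0]],[[-2,-0.6,0],[0,0,-0.1]],[[0,0,0],[0,0,-0.16]],[[0,0,0],[0,0,-0.16]]]' >/dev/null
$m '[[[0,0,0],[0,0,-0.16]],[[0,0,0],[0,0,-0.16]],[[0,0,0],[0,0,-0.16]],[[0,0,0],[0,0,-0.16]],[[0,0,0],[0,0,0]]]' >/dev/null
$m '[[[0,0,0],[0,0,0]],[[0,0,0],[0,0,0]]]' >/dev/null
python3 -c "
from h import *
go([528.1,-171.8,80],82.7)"
```

```text
edge yaw 17.168708196475176 perp dist [29.64248470306818, 29.642484703068185] along [ 94.85206733 -84.023308  ]
t 7.325 tcp [ 531.823 -160.707  111.996] yaw 78.03964927673901 j [-0.294  0.369 -0.189  1.014  0.    -0.085]
F [-0.256  0.195 -3.85 ] w 14.53339886023065 g 64.12887811660767
shift cm [ 0.133 -1.163  3.199] turn [ 0.    -0.001 -0.081]<stdin>:3: DeprecationWarning: Arrays of 2-dimensional vectors are deprecated. Use arrays of 3-dimensional vectors instead. (deprecated in NumPy 2.0)
```

```bash
m="python3 -m handwheel"
$m '[[[0.13,-1.16,0],[0,0,-0.081]],[[0,0,1.5],[0,0,0]],[[0,0,1.7],[0,0,0]],[[0,0,0],[0,0,0]],[[0,0,0],[0,0,0]]]' >/dev/null
python3 - <<'E'
from h import *
import cv2
go([528.1,-171.8,63.7],82.7)
for n,(x0,x1,y0,y1) in dict(top=(325,485,215,315),scene=(230,410,230,420)).items():
    im=optics.capture(n)[y0:y1,x0:x1,::-1]
    cv2.imwrite(f"pics/p_{n}.png",cv2.resize(im,None,fx=3 if n=="scene" else 5,fy=3 if n=="scene" else 5,interpolation=cv2.INTER_CUBIC))
E
```

```text
t 7.95 tcp [ 528.414 -171.67    80.246] yaw 82.73579252441237 j [-0.314  0.397 -0.235  0.938  0.    -0.187]
F [-0.291 -0.595 -2.58 ] w 14.823151041503595 g 64.03831958770752
shift cm [ 0.029 -0.017  1.655] turn [ 0.    -0.     0.001]
```

View pics/p_scene.png

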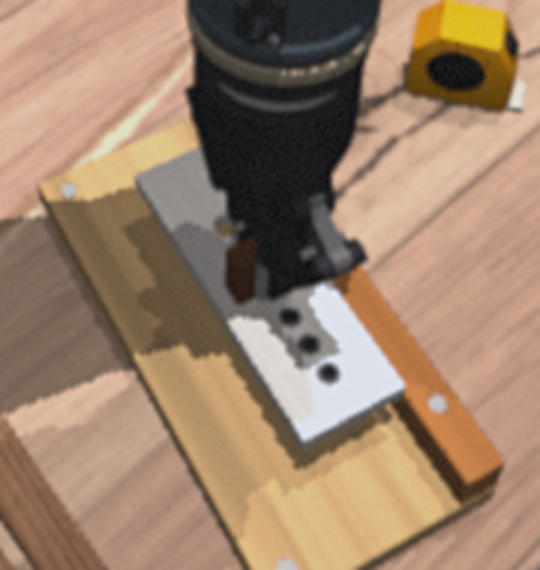

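View pics/p_top.png

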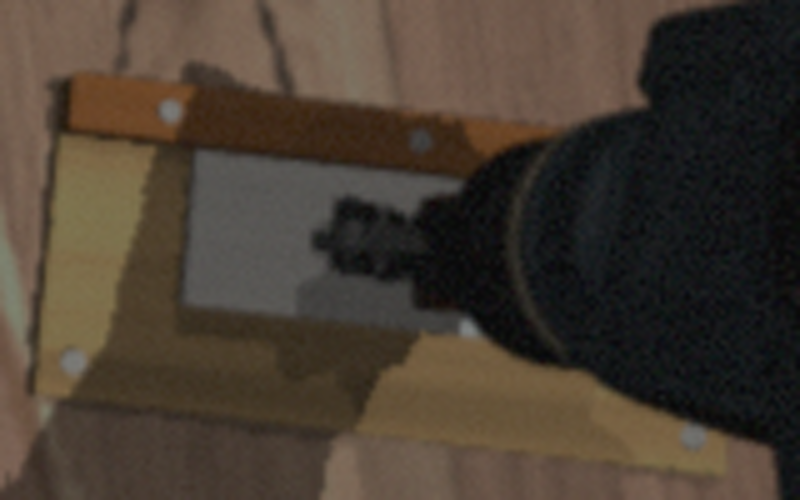

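Both views show the plate level above the board, parallel to the fence and on its near side (end corners at (190,148) and (180,304) in the top crop). Now lowering onto the pin in small steps.

```bash
m="python3 -m handwheel"
$m '[[[0,0,1.2],[0,0,0]],[[0,0,0],[0,0,0]],[[0,0,0],[0,0,0]]]' | grep -E "tcp|ft"
for i in 1 2 3 4 5 6; do $m '[[[0,0,0.1],[0,0,0]],[[0,0,0],[0,0,0]]]' | grep -E "tcp|ft" >/tmp/o; cat /tmp/o; python3 -c "
from plant import r;import sys
s=[r.read_state() for _ in range(1)][0];print(s['moment'].round(2));sys.exit(s['ft_force'][2]>0.5)" || break; done
```

```text
tcp_pos: [528.2, -171.8, 68.1]
ft_force: [0.6, -0.7, -3.1]
tcp_pos: [528.4, -171.9, 67.4]
ft_force: [0.3, -0.8, -2.7]
[ 0.01 -0.    0.01]False
```

```bash
m="python3 -m handwheel"
for i in 1 2 3 4 5 6; do $m '[[[0,0,0.1],[0,0,0]],[[0,0,0],[0,0,0]]]' | grep -E "tcp|ft"; python3 -c "
from plant import r;import sys
s=r.read_state();print(s['moment'].round(2));sys.exit(int(s['ft_force'][2]>0))" || break; done
```

```text
tcp_pos: [528.3, -171.8, 66.2]
ft_force: [0.8, -0.2, -2.9]
[0.06 0.01 0.02]
tcp_pos: [528.3, -171.8, 65.2]
ft_force: [0.3, 0.7, -2.9]
[-0.04 -0.02 -0.04]
tcp_pos: [528.3, -171.8, 64.2]
ft_force: [-0.9, -0.1, -3.3]
[-0.08  0.04 -0.01]
tcp_pos: [528.4, -171.9, 63.7]
ft_force: [-2.4, -0.2, 3.5]
[0.16 0.35 0.03]
```

```bash
m="python3 -m handwheel"
$m '[[[0,0,-0.03],[0,0,0]],[[0,0,0],[0,0,0]],[[0,0,0],[0,0,0]]]' | grep -E "tcp|ft"; python3 -c "
from h import *
print(r.read_state()['moment'].round(2)); go([528.4,-171.8,63.7],82.7)"
```

```text
tcp_pos: [528.4, -171.9, 63.7]
ft_force: [-1.1, -1.9, 2.5]
[0.06 0.28 0.05]
t 10.05 tcp [ 528.431 -171.931   63.744] yaw 82.79016348216858 j [-0.315  0.413 -0.258  0.899  0.    -0.189]
F [-1.145 -1.869  2.514] w 15.094364364016451 g 65.02897381782532
shift cm [0.005 0.013 0.004] turn [-0.     0.     0.002]
```

```bash
m="python3 -m handwheel"
for i in 1 2 3 4 5 6 7 8 9 10 11 12; do $m '[[[-0.05,0,0],[0,0,0]],[[0,0,0],[0,0,0]]]' >/dev/null; python3 -c "
from plant import r;import sys;import numpy as np
s=r.read_state();n=np.array([.992,-.127,0]);f=s['ft_force'];print(s['tcp_pos'].round(1),f.round(1),s['moment'].round(2));sys.exit(int(f@n<-5))" || break; done
```

```text
[ 528.5 -171.9   63.7] [-3.1  0.5  5.9] [0.13 0.74 0.07]
[ 528.6 -171.9   63.7] [-5.  -0.1  6.6] [0.14 1.09 0.08]
[ 528.6 -172.    63.7] [-6.1  0.   8.1] [0.13 1.43 0.17]
```

```bash
m="python3 -m handwheel"
python3 - <<'E'
from h import *
e=ray("top",crop([(190,148),(180,304)],5,325,215),57)[:,:2];n=np.array([.992,-.127])
f=np.array([562.73,-169.77]);print("corner gap to fence line (at tcp 528.4)",(f-e)@n, "tcp->edge",(e-[528.4,-171.7])@n)
E
for k in 1 2 3; do $m '[[[0,0,-0.06],[0,0,0]],[[0,0,0],[0,0,0]]]' | grep -E "tcp|ft"; python3 -c "
from plant import r
print(r.read_state()['moment'].round(2))"; done
```

```text
corner gap to fence line (at tcp 528.4) [ 2.55557958 63.17079756] tcp->edge [ 31.25467042 -29.36054756]
tcp_pos: [530.0, -172.0, 63.9]
ft_force: [-0.1, -0.9, -3.6]
[-0.03  0.01 -0.  ]
tcp_pos: [529.9, -172.0, 64.6]
ft_force: [0.2, -0.9, -3.5]
[-0.01 -0.    0.06]
tcp_pos: [529.9, -172.1, 65.4]
ft_force: [-0.1, 0.2, -3.5]
[-0.02 -0.01 -0.06]
```

It was friction on the pin rather than the fence. I'll find the fence with the plate just clear of the pin.

```bash
m="python3 -m handwheel"
$m '[[[0,0,0.06],[0,0,0]],[[0,0,0],[0,0,0]]]' >/dev/null
for i in 1 2 3 4 5 6 7 8 9 10 11 12; do $m '[[[-0.05,0,0],[0,0,0]],[[0,0,0],[0,0,0]]]' >/dev/null; python3 -c "
from plant import r;import sys;import numpy as np
s=r.read_state();n=np.array([.992,-.127,0]);f=s['ft_force'];print(s['tcp_pos'].round(1),f.round(1),s['moment'].round(2));sys.exit(int(f@n<-3))" || break; done
```

```text
[ 530.4 -172.1   64.8] [ 0.6 -0.1 -2. ] [-0.05 -0.01 -0.03]
[ 530.6 -172.1   64.7] [-0.7  0.9 -3.1] [ 0.05  0.24 -0.1 ]
[ 530.9 -172.1   64.7] [-3.4  1.9 -0.8] [ 0.15  0.63 -0.24]
```

```bash
m="python3 -m handwheel"
for i in 1 2 3 4; do $m '[[[-0.02,0,0],[0,0,0.004]],[[0,0,0],[0,0,0]]]' >/dev/null; python3 -c "
from h import *
go([0,0,0],82.7);print(r.read_state()['moment'])" | grep -vE shift; done
```

```text
t 12.8 tcp [ 531.134 -172.004   64.699] yaw 82.5610599221595 j [-0.313  0.417 -0.249  0.905  0.    -0.183]
F [-3.507  2.808 -1.708] w 14.925291085741689 g 64.48260068893433
[ 0.44   0.843 -0.191]
t 13.05 tcp [ 531.141 -172.006   64.679] yaw 82.350967484157 j [-0.313  0.417 -0.249  0.906  0.    -0.18 ]
F [-4.465  2.759 -0.266] w 14.792838998264774 g 64.52966809272766
[0.393 1.02  0.034]
t 13.3 tcp [ 531.15  -172.074   64.58 ] yaw 82.13752008737451 j [-0.313  0.417 -0.249  0.906 -0.    -0.176]
F [-5.95   1.843 -0.025] w 15.319635141687364 g 64.53030824661255
[0.466 1.138 0.265]
t 13.55 tcp [ 531.121 -172.102   64.493] yaw 81.91855495736712 j [-0.313  0.418 -0.248  0.907 -0.    -0.172]
F [-6.042  1.129 -1.454] w 14.961283177954039 g 64.61339235305786
[0.417 1.192 0.554]
```

```bash
m="python3 -m handwheel"
$m '[[[0.18,0,0],[0,0,-0.0075]],[[0,0,0],[0,0,0]],[[0,0,0],[0,0,0]]]' >/dev/null; python3 -c "
from h import *
go([530.1,-172.1,64.2],82.35);print(r.read_state()['moment'])"
```

```text
t 13.925 tcp [ 530.868 -172.326   64.977] yaw 82.2976426078981 j [-0.314  0.415 -0.251  0.903 -0.    -0.179]
F [-0.508  0.721 -3.442] w 14.932729482636526 g 64.11890387535095
shift cm [0.079 0.012 0.078] turn [-0.     0.001 -0.001]
[0.034 0.012 0.065]
```

```bash
m="python3 -m handwheel"
$m '[[[0.08,0.01,0.06],[0,0,-0.001]],[[0,0,0],[0,0,0]]]' >/dev/null
for i in 1 2 3 4 5 6 ; do $m '[[[0,0,0.03],[0,0,0]],[[0,0,0],[0,0,0]]]' >/dev/null; python3 -c "
from plant import r;import sys;import numpy as np
s=r.read_state();f=s['ft_force'];print(s['tcp_pos'].round(2),f.round(1),s['moment'].round(2));sys.exit(int(f[2]>-1.5))" || break; done
```

```text
[ 529.58 -171.88   63.89] [ 0.4 -0.3 -3.1] [-0.03  0.01 -0.01]
[ 529.58 -171.92   63.76] [-1.   0.2 -0.1] [0.11 0.18 0.03]
```

```bash
m="python3 -m handwheel"
$m '[[[-0.04,0,0],[0,0,0]],[[0,0,0],[0,0,0]]]' >/dev/null
for i in 1 2 3 4 5 6 7 8 9 10 11 12; do $m '[[[0,-0.1,0],[0,0,0]],[[0,0,0],[0,0,0]]]' >/dev/null; python3 -c "
from plant import r;import sys;import numpy as np
s=r.read_state();f=s['ft_force'];print(s['tcp_pos'].round(2),f.round(1),s['moment'].round(2));sys.exit(int(f[2]>4 or abs(f[1])>6))" || break; done
```

```text
[ 529.81 -172.47   63.69] [-3.2  4.6  5. ] [1.18 0.48 0.04]
```

```bash
m="python3 -m handwheel"
$m '[[[0,0,-0.03],[0,0,0]],[[0,0,0],[0,0,0]]]' | grep -E "tcp|ft"
for i in 1 2 3 4 5 6 7 8 9 10 ; do $m '[[[0,-0.1,0],[0,0,0]],[[0,0,0],[0,0,0]]]' >/dev/null; python3 -c "
from plant import r;import sys;import numpy as np
s=r.read_state();f=s['ft_force'];print(s['tcp_pos'].round(2),f.round(1),s['moment'].round(2));sys.exit(int(f[2]>5 or abs(f[1])>8))" || break; done
```

```text
tcp_pos: [530.1, -173.2, 63.8]
ft_force: [-0.7, 1.2, 0.4]
[ 529.83 -174.19   63.81] [ 0.9 -0.2 -2.3] [ 0.08 -0.08 -0.06]
[ 529.53 -175.16   63.83] [-0.1  0.3 -3. ] [-0.03 -0.08 -0.02]
[ 529.32 -176.01   63.84] [ 1.3 -0.1 -2.7] [-0.01 -0.01 -0.01]
[ 529.22 -176.94   63.86] [ 1.2  0.  -3.9] [-0.02 -0.01 -0.02]
[ 529.12 -177.93   63.88] [ 0.2 -0.2 -3.2] [-0.   -0.01 -0.03]
[ 528.98 -178.93   63.89] [-0.9 -0.1 -2.4] [-0.12 -0.01  0.  ]
[ 528.88 -179.91   63.9 ] [ 0.1  0.3 -3.2] [-0.05  0.01  0.04]
[ 528.74 -180.92   63.89] [ 0.  -0.4 -3.1] [-0.01  0.01  0.04]
[ 528.6  -181.89   63.89] [-0.3 -0.  -3.2] [ 0.05  0.05 -0.03]
[ 528.48 -182.89   63.91] [-0.3 -0.2 -2.2] [-0.04 -0.01  0.  ]
```

```bash
m="python3 -m handwheel"
cat > c.py <<'E'
from plant import r;import sys
s=r.read_state();f=s['ft_force'];print(s['tcp_pos'].round(2),f.round(1),s['moment'].round(2));sys.exit(int(f[2]>float(sys.argv[1]) or abs(f[1])>8))
E
for i in 1 2 3 4; do $m '[[[0,0,0.02],[0,0,0]],[[0,0,0],[0,0,0]]]' >/dev/null; python3 c.py -1.5 || break; done
for i in 1 2 3 4 5 6 ; do $m '[[[0,-0.05,0],[0,0,0]],[[0,0,0],[0,0,0]]]' >/dev/null; python3 c.py 4 || break; done
```

```text
[ 528.53 -182.87   63.78] [ 0.1  0.2 -1.4] [-0.01  0.06  0.06]
[ 528.47 -183.21   63.76] [ 0.1  0.7 -1.1] [ 0.29  0.03 -0.01]
[ 528.43 -183.8    63.76] [ 0.4  1.6 -1. ] [ 0.37 -0.02  0.01]
[ 528.32 -184.35   63.74] [ 0.3  1.5 -0.3] [ 0.4  -0.03 -0.05]
[ 528.23 -184.86   63.73] [ 0.   1.8 -0.7] [ 0.4  -0.1   0.02]
[ 528.14 -185.35   63.68] [-0.5  1.5 -0.9] [ 0.38 -0.01  0.03]
[ 528.06 -185.88   63.66] [ 0.2  1.4 -0.7] [ 0.28 -0.03  0.02]
```

Sliding well with about 2.5 N on the pin. Continuing until the load vanishes.

```bash
m="python3 -m handwheel"; 
for i in 1 2 3 4 5 6 7 8 ; do $m '[[[0,-0.05,0],[0,0,0]],[[0,0,0],[0,0,0]]]' >/dev/null; python3 c.py 4 || break;  python3 -c "
from plant import r;import sys
s=r.read_state();sys.exit(int(s['moment'][0]<0.1))" || break; done
```

```text
[ 527.94 -186.39   63.66] [ 0.4  1.6 -1.5] [ 0.28 -0.01 -0.01]
[ 527.84 -186.96   63.6 ] [ 0.8  0.3 -2.1] [ 0.04 -0.04 -0.02]
```

```bash
m="python3 -m handwheel"; 
for i in 1 2 3 4 5; do $m '[[[0,-0.03,0.03],[0,0,0]],[[0,0,0],[0,0,0]]]' >/dev/null; python3 c.py 2 || break; done
```

```text
[ 527.81 -187.19   63.29] [ 0.4 -0.1 -2.3] [-0.03  0.05  0.  ]
[ 527.8  -187.4    63.01] [ 1.  -0.9 -3.9] [-0.07 -0.03  0.03]
[ 527.78 -187.71   62.75] [-0.   0.4 -4.2] [-0.06  0.   -0.02]
[ 527.77 -188.     62.46] [ 0.8  0.3 -2.7] [-0.01  0.03 -0.01]
[ 527.69 -188.29   62.16] [-0.4 -0.2 -3. ] [ 0.02 -0.02  0.02]
```

It is dropping over the pin. Lowering step by step while watching for contact.

```bash
m="python3 -m handwheel"; 
$m '[[[-0.01,-0.03,0.05],[0,0,0]],[[0,0,0],[0,0,0]]]' >/dev/null; python3 c.py -1
for i in 1 2 3 4 5; do $m '[[[0,0,0.18],[0,0,0]],[[0,0,0],[0,0,0]]]' >/dev/null; python3 c.py 0 || break; done
for i in 1 2 3 4 5 6; do $m '[[[0,0,0.05],[0,0,0]],[[0,0,0],[0,0,0]]]' >/dev/null; python3 c.py 0 || break; done
```

```text
[ 527.78 -188.6    61.65] [-0.1 -0.2 -3.9] [-0.01  0.02  0.02]
[ 527.66 -188.54   59.7 ] [-0.  -1.1 -2.9] [ 0.01 -0.01  0.01]
[ 527.69 -188.56   57.91] [-0.1  0.2 -2.4] [-0.02  0.04 -0.03]
[ 527.69 -188.57   56.13] [-0.   0.6 -2.5] [-0.02  0.01  0.05]
[ 527.71 -188.53   54.34] [-0.3 -0.9 -2.8] [ 0.05 -0.01 -0.03]
[ 527.7  -188.55   52.53] [ 0.   0.1 -1.7] [-0.   -0.02  0.04]
[ 527.78 -188.59   52.18] [ 0.2  0.3 -2.1] [ 0.01 -0.    0.03]
[ 527.82 -188.59   51.69] [-0.5  1.1 -3.7] [-0.    0.01  0.01]
[ 527.83 -188.61   51.31] [ 0.6  0.  -1.3] [0.09 0.07 0.  ]
[ 527.85 -188.62   51.3 ] [-2.6  1.2  4.9] [0.24 0.51 0.03]
```

```bash
m="python3 -m handwheel"; 
$m '[[[0,0,-0.05],[0,0,0]],[[0,0,0],[0,0,0]]]' >/dev/null; python3 c.py 9
$m '[[[0,0,0],[0,0,0]],[[0,0,0],[0,0,0]],[[0,0,0],[0,0,0]],[[0,0,0],[0,0,0]]]' 45 20 | grep -E "ft|width"
$m '[[[0,0,-1],[0,0,0]],[[0,0,-3],[0,0,0]],[[0,0,-5],[0,0,0]],[[0,0,-5],[0,0,0]],[[0,0,-3],[0,0,0]]]' | grep -E "ft|tcp"
$m '[[[6,0,0],[0,0,0]],[[6,0,0],[0,0,0]],[[6,0,0],[0,0,0]],[[0,0,0],[0,0,0]],[[0,0,0],[0,0,0]]]' | grep -E "tcp|time"
python3 - <<'E'
from h import *
import cv2
a=optics.capture("top")[225:315,325:485,::-1]; b=optics.capture("scene")[230:420,230:410,::-1]
B=cv2.convertScaleAbs(cv2.resize(a,None,fx=5,fy=5,interpolation=cv2.INTER_CUBIC),alpha=1.3)
cv2.imwrite("pics/f_top.png",B);cv2.imwrite("pics/f_scene.png",cv2.resize(b,None,fx=3,fy=3,interpolation=cv2.INTER_CUBIC))
E
```

```text
[ 527.88 -188.6    51.32] [-1.4 -0.   1.4] [0.07 0.25 0.08]
ft_force: [-0.0, 0.4, 0.2]
width: 38.7
tcp_pos: [528.4, -188.8, 224.7]
ft_force: [0.3, -0.6, -0.0]
time: 25.92
tcp_pos: [349.9, -165.0, 222.2]
```

View pics/f_top.png

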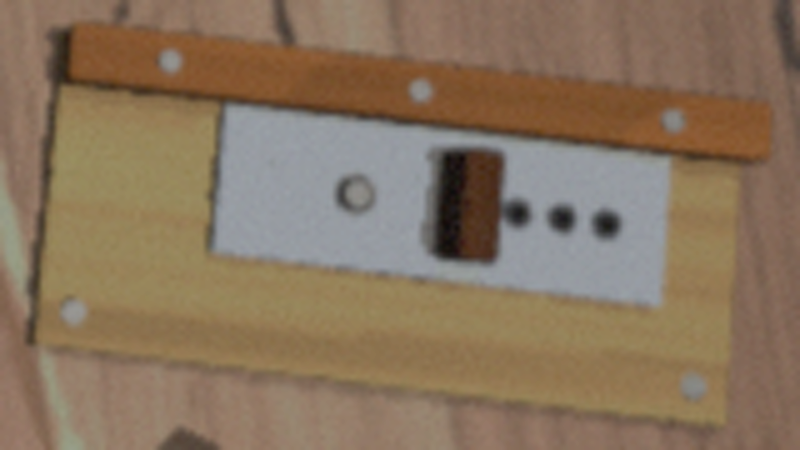

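View pics/f_scene.png

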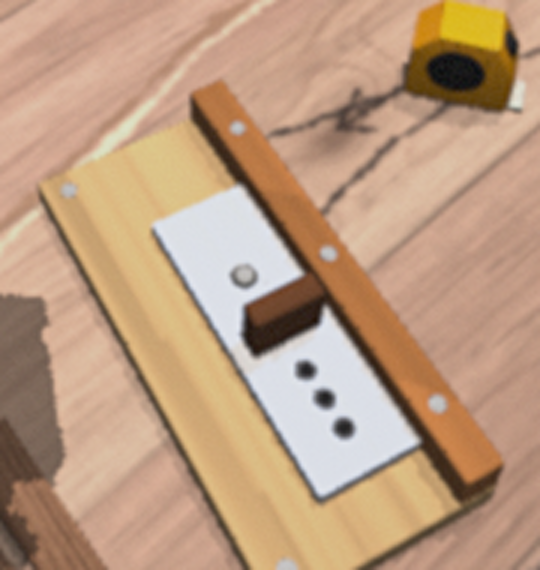

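The plate lies flat and parallel to the fence: its near edge runs (210,253) to (662,305), about 6.6° in the image, against 6.5° for the fence. The pin shows in the hole at (357,193), and the gripper is clear.

```bash
python3 -c "
from plant import r
print(r.hand_in())"
```

```text
the job is handed in; nothing more can be done
None
```

The drilling template is down flat on the jig board with its large hole over the pin, square to the fence and released. I handed the job in at about 26 s with the gripper clear; the hand-in gave no verdict.

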